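# Unpack the nested scrap pans and sweep up the crushed cans

### The job

Clear the bench after can crushing. Take apart the nest in the screwed-down catch pan and stand the small and the middle pan upright side by side on the rubber mat; then sweep every crushed can all the way into the catch pan with the brush - push them with its bristles, no finger may touch them - and put the brush back in the small pan, bristles down. Leave the empty cans, scoop, jar and wrench where they are.

Things in the scene. Friction and masses are not known exactly. Their poses are not given: they have to be found in the camera images.
- catch_pan: steel catch pan screwed to the bench, 240 long (x) x 212 wide (y) x 50 high, open on top and at its front end (-x), which looks roughly to the bench's -y. Origin: centre of the underside; mouth edge at x = -120, back wall at +120. Walls 3 mm, floor 2.5 mm, thinning to nothing over the front 30 mm so that pieces slide in. A brush held 4 to 8 mm over the bench clears the floor
- pan_m: middle pan, aluminium, same form as the catch pan, 200 long x 170 wide x 42 high, walls 3 mm, floor 2.5 mm, 0.26 kg, loose; starts standing inside the catch pan, mouth the same way. Origin: centre of its underside, mouth at -x, z up
- pan_m_handle (a point): grip point of the middle pan's handle, an upright strap loop on its back wall: at x = +98.5, y = 0, 76 mm above its underside. Loop 44 mm wide along the pan's y, 14 mm thick, top 94 mm above the underside; pinch its 44 mm width from above. The middle pan starts 2.5 mm above the bench
- pan_s: small pan, aluminium, 150 long x 130 wide x 35 high, walls 3 mm, floor 2.5 mm, 0.19 kg, loose; starts standing inside the middle pan (5 mm above the bench), mouth the same way. Origin: centre of its underside, mouth at -x, z up
- pan_s_handle (a point): grip point of the small pan's handle, the same strap loop (44 mm wide along y, 14 mm thick, top 94 mm above the underside) on its back wall: at x = +73.5, y = 0, 76 mm above its underside; 40 to 50 mm in front of the middle pan's handle in the nest
- brush: block brush, starts standing on its bristles in the small pan, its length along the pan's. Wooden block 140 (x) x 46 (y) x 30 mm, from 46 to 76 mm above the bristle ends; stiff bristles under it, 130 x 38 mm, 46 mm long. Origin: centre of the underside of the bristles, z up. Grip the block across its 46 mm, about 61 mm up. 0.17 kg
- mat: ribbed black rubber mat fixed on the bench, 360 (its x) x 220 (its y) x 4 mm; origin: centre of its underside. The small and middle pans belong on it side by side along its x
- crushed_1: crushed can, a flat round puck 53 mm across and 22 mm high, 15 g, loose on the bench; origin: centre of its underside. Five to seven of crushed_1..7 are there (the others are absent)
- crushed_2: crushed can, as crushed_1; may be absent
- crushed_3: crushed can, as crushed_1; may be absent
- crushed_4: crushed can, as crushed_1; may be absent
- crushed_5: crushed can, as crushed_1; may be absent
- crushed_6: crushed can, as crushed_1; may be absent
- crushed_7: crushed can, as crushed_1; may be absent
- can_1: empty drinks can standing upright, 66 mm across, 115 mm high; leave alone; origin: centre of its underside
- can_2: empty drinks can, as can_1; leave alone
- can_3: empty drinks can, as can_1; leave alone
- scoop: blue plastic hand scoop, 190 x 75 x 45 mm, lying; leave alone; origin: centre of its blade's underside, handle to +x
- jar: clear jar of pull tabs with white lid, 74 mm across, 101 mm high; leave alone; origin: centre of its underside
- wrench: wrench lying on the bench, about 180 mm long; leave alone

How it is judged:
By the outcome, as a careful person would: the job done as asked, in the order asked, and still so for the second after the job is handed in, with the robot touching nothing.
Of crushed_1, crushed_2, crushed_3, crushed_4, crushed_5, crushed_6, crushed_7 only 5 to 7 are there at a start; the rules pass over those that are not, and their reading is None.
At some moment in a run one of crushed_1, crushed_2, crushed_3, crushed_4, crushed_5, crushed_6, crushed_7 may be knocked a few centimetres aside while the robot is not near it.
Once in a run the grip may slacken for a moment while it holds something.
It also fails if it takes over 208 s, if anything falls off the work surface, if the arm or the gripper's body presses on something with over 40 N, if the wrist force passes 120 N, or if a joint passes its speed limit or range.

### The arm

A 7-joint arm with a two-finger parallel gripper is mounted at the origin on the work surface. World frame = base frame: x ahead of the robot, y to its left, z up, the work surface at z = 0. Lengths are in mm, angles in rad, forces in N, time in s.
With the tool pointing down it reaches from about 400 to 925 mm from the base axis. Payload 4.1 kg.
Tool frame: the origin (TCP) lies midway between the tips of the shut fingers; the grasp point (between the pads) lies 19 mm behind it; z points along the fingers, y is the line along which they close (so a half turn about z gives the same grasp; the last joint's range is limited). The gripper opens to 85 mm and grips with 20 to 120 N. Pads are 22 mm wide; open, the fingers measure 114 mm over their backs; the gripper's body (76 mm by 85 mm) begins 54 mm behind the grasp point. The pads swing forward as they close: fully open they stand 13 mm farther back than shut.
Start: joints at [1.024, 0.398, 0.045, 1.537, -0.019, 1.207, -0.051], TCP at [281.479, -585.929, 231.347] pointing down, gripper open.
Joint ranges: [-2.82, 2.82], [-0.49, 2.23], [-1.37, 1.46], [0, 2.46], [-1.36, 4.5], [0.23, 2], [-2.94, 2.94]. Speed limits (rad/s): [2.57, 2.57, 3.14, 3.14, 3.14, 3.14, 3.14].

### API

Orientations are given as a rotation vector (axis times angle).
In Python, from station import * gives the robot as it stands.
- The arm moves only by the shell command python3 -m inch 'ROWS'. ROWS is JSON, a list of rows, each a list of 7 numbers: the closure, from 0 (fully open) to 1 (shut), then the shift along the tool's x, y, z in units of 0.1 m (1.0 is 0.1 m), then the turn, a rotation vector about the tool's x, y, z in units of 60 degrees (1.0 is 60 degrees). A call has 1 to 12 rows; each row shifts and turns the commanded pose from where the row before left it, along the tool's axes as they then stand; what a row does not reach is not made up. A row lasts 1/10 s, in which the tool goes at most 50 mm and 8.59 degrees, less where a joint would pass 70% of its speed; a pose out of reach is approached as far as the arm can. A call with a number of a shift or a turn outside -1 to 1 is refused whole. A call with a gripper value outside its range is refused whole. The fingers move at their own pace and stop on an object; the grip force is fixed at half the most. Time passes only in rows, so rows that do not move let the fingers close. It gives the time, the measured TCP pose, the force, the opening and the grip force at its end, in the units of the state.
- state(): the state, without advancing time (a new reading comes with each control period).
- read_camera(name): name is "side" or "top" or "wrist"; returns a dict with "pixels" (400x640x3 uint8, red, green, blue), "intrinsics" (3x3 intrinsics, pixels), "eye" and "attitude" of the camera in the world. Camera axes: x right, y down, z forward; pixel columns grow to the right and rows downward; lengths in mm; the calibration is good to about 2 mm. A picture is of the moment at which its call begins. There is no depth.
- finish_job(): hands the job in; it is judged then, once.
The state is a dict: "t": time; "joint_positions": joint angles; "joint_velocities": joint speeds; "tau": joint torques, N m; "tool_pos": TCP position; "tool_rot": TCP orientation; "ft_force": force on the tool from outside, world axes, zero at the start; "ft_torque": the same for the moment, N m; "gripper_width": finger opening in mm; "grip_force": force on a finger pad.
Only numpy, scipy, OpenCV 4.12 (cv2) and the standard library are available. Lean on these libraries where they do the work, as an engineer would, in place of code of your own. Each camera call takes 0.05 s, during which the arm holds its last target. There are 200 camera calls.

## Working session

There is one attempt and no reset: what is moved stays moved. The work goes in short steps, Python scripts to look and compute and a shell command to move; the robot and the scene stay as the last step left them, time stands still between calls to the robot, and variables do not carry over. Pictures are saved under pics/ and viewed, at most 14 in all, crops included, and the job is handed in when it is done.

```bash
ls; mkdir -p pics; python3 - <<'E'
from station import *
import cv2
for n in ("top","side"):
    c=read_camera(n); cv2.imwrite(f"pics/{n}0.png",c["pixels"][:,:,::-1]); print(n,c["intrinsics"],c["eye"],c["attitude"])
print(state())
E
```

```text
pics
top [[396.11280025   0.         313.93706353]
 [  0.         396.11280025 200.88112345]
 [  0.           0.           1.        ]] [ 443.78037565  -64.30879735 1329.07430623] [-2.16297978  2.21121435 -0.10631562]
side [[443.97982279   0.         318.98788165]
 [  0.         443.97982279 195.63912063]
 [  0.           0.           1.        ]] [ 425.15024902 1020.12436712  791.01673092] [-0.13575984  2.72309702 -1.47055921]
{'t': 0.1, 'joint_positions': array([ 1.02401809,  0.39913119,  0.04503421,  1.53776559, -0.01868218,
        1.2068754 , -0.05071415]), 'joint_velocities': array([ 0.00036167, -0.00244766,  0.00061703, -0.00209177, -0.00018828,
       -0.00176405,  0.00054124]), 'tau': array([ 3.76942698e-03, -4.76265872e+01,  1.37061507e+00, -2.54952747e+01,
        1.21228994e-02,  5.01977076e-03, -1.90827897e-06]), 'tool_pos': array([ 281.1994637 , -585.39733551,  230.35363934]), 'tool_rot': array([-3.06150902e+00, -6.97296423e-01,  8.22929013e-04]), 'ft_force': array([0.2642827 , 0.0861665 , 0.16914776]), 'ft_torque': array([0.01278418, 0.00594499, 0.01900762]), 'grip_force': 0.0, 'gripper_width': 85.21191237194016}
```

View pics/top0.png

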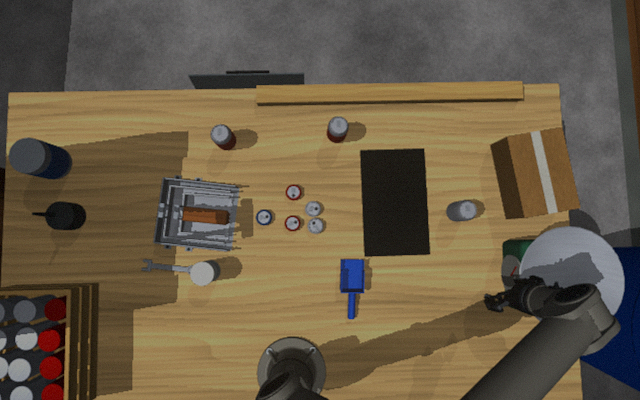

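View pics/side0.png

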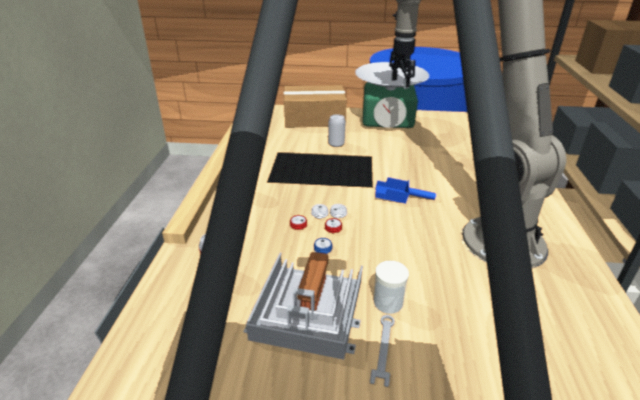

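The top view shows the nest at about px (197,215) with its mouth to the right, the brush (205,215), the mat (395,202) and five crushed cans at (264,217), (293,192), (292,223), (313,208) and (315,226). Upright cans are at (223,137), (338,128) and (462,211). The side view agrees.

```bash
cat > h.py <<'E'
from station import *
import numpy as np, cv2
from scipy.spatial.transform import Rotation as R
def ray(c,u,v,z):
    d=R.from_rotvec(c["attitude"]).as_matrix()@np.linalg.inv(c["intrinsics"])@np.array([u,v,1.])
    return np.round((c["eye"]+d*(z-c["eye"][2])/d[2])[:2],1)
def proj(c,p):
    q=c["intrinsics"]@R.from_rotvec(c["attitude"]).as_matrix().T@(np.array(p,float)-c["eye"]); return q[:2]/q[2]
def mask(c,lo,hi): return cv2.inRange(cv2.cvtColor(c["pixels"],cv2.COLOR_RGB2HSV),np.array(lo),np.array(hi))
def blobs(m,amin=30):
    cs=cv2.findContours(m,cv2.RETR_EXTERNAL,cv2.CHAIN_APPROX_NONE)[0]
    return [cv2.minAreaRect(k) for k in cs if cv2.contourArea(k)>amin]
def pose(): 
    s=state(); return s["tool_pos"],R.from_rotvec(s["tool_rot"]).as_matrix()
def delta(x,y,z,yaw=None):
    """rows units to reach world xyz with tool down, tool y axis along yaw (deg, mod 180)"""
    p,M=pose()
    print("shift tool axes /0.1m:",np.round(M.T@(np.array([x,y,z])-p)/100,2))
    if yaw is not None:
        a=np.radians(yaw); best=None
        for s in (1,-1):
            ty=s*np.array([np.cos(a),np.sin(a),0]);tz=np.array([0,0,-1.]);T=np.c_[np.cross(ty,tz),ty,tz]
            r=R.from_matrix(M.T@T).as_rotvec()
            if best is None or np.linalg.norm(r)<np.linalg.norm(best): best=r
        print("turn /60deg:",np.round(best/(np.pi/3),3), "q7",round(state()["joint_positions"][6],2))
E
python3 - <<'E'
from h import *
c=read_camera("top"); im=c["pixels"]
cv2.imwrite("pics/crop1.png",cv2.resize(im[165:265,135:335],None,fx=4,fy=4,interpolation=cv2.INTER_CUBIC)[:,:,::-1])
for b in blobs(mask(c,(0,0,0),(180,255,45)),3000): 
    print("dark",b,[ray(c,*q,4) for q in cv2.boxPoints(b)])
for b in blobs(mask(c,(5,120,60),(14,255,190)),80): print("brown",b,ray(c,*b[0],83.5),[ray(c,*q,83.5) for q in cv2.boxPoints(b)])
for u,v in ((264,217),(293,192),(292,223),(313.5,208),(315.5,226)): print("crush",ray(c,u,v,22))
for p in ((291,365),): print(ray(c,*p,0))
for u,v,z in ((204,272,101),(223,132,115),(338,123,115),(461,210,115)): print("std",ray(c,u,v,z))
E
```

```text
dark ((508.11468505859375, 320.9505615234375), (74.31387329101562, 175.1585235595703), 47.2457389831543) [array([  45.6, -416.8]), array([ 422.5, -868.1]), array([  237.8, -1024.7]), array([-130.5, -573.1])]
dark ((394.3518371582031, 201.8880157470703), (106.16541290283203, 64.45079040527344), 87.27368927001953) [array([ 720.5, -245.5]), array([ 726.8, -465.6]), array([ 367.9, -466.2]), array([ 362.9, -250.8])]
brown ((204.12527465820312, 215.20567321777344), (43.50642776489258, 13.61382007598877), 5.52754020690918) [507.7 260.1] [array([494.6, 329.6]), array([537. , 325.6]), array([520.8, 190.3]), array([478.5, 194.6])]
brown ((634.1640014648438, 53.80327606201172), (108.64289093017578, 7.786073684692383), 84.80557250976562) [ 1008.8 -1151. ] [array([ 1194.3, -1137.9]), array([ 1196.4, -1164.3]), array([  827.4, -1163.8]), array([  825.5, -1138. ])]
crush [500.6  79.7]
crush [581.3 -17.3]
crush [478.8 -12.1]
crush [526.7 -84. ]
crush [467.2 -89.3]
[18.1  0.4]
std [333.2 255.9]
std [763.6 193.4]
std [ 785.6 -165.3]
std [ 504.8 -537.7]
```

View pics/crop1.png

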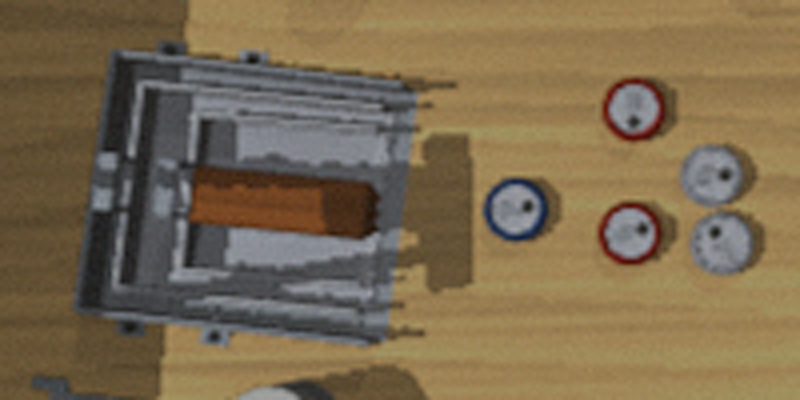

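The crop shows the catch pan's back corners at crop px (112,52) and (78,312) and its front corners at (410,85) and (383,343). The handle tops are at (104,181) and (164,187), and the brush block spans u 190–370, with a lit top and a shadowed end.

```bash
python3 - <<'E'
from h import *
c=read_camera("top")
f=lambda u,v,z: ray(c,135+u/4,165+v/4,z)
for n,u,v,z in (("BL",112,52,50),("BR",78,312,50),("FL",410,88,50),("FR",383,343,50),("mh",104,181,96.5),("sh",164,187,99),("brush",279,202,83.5)):
    print(n,f(u,v,z))
delta(505,264,200,83+90)
E
```

```text
BL [632.8 401.4]
BR [424.  426.6]
FL [598.5 161.1]
FR [393.8 184. ]
mh [525.3 389.8]
sh [519.5 342.7]
brush [506.7 258.1]
shift tool axes /0.1m: [ 5.7  -6.69  0.31]
turn /60deg: [-0.001 -0.001 -0.956] q7 -0.05
```

```bash
python3 -m inch '[[0,0,0,-0.1,0,0,-0.137],[0,0,0,-0.1,0,0,-0.137],[0,0,0,-0.1,0,0,-0.137],[0,0,0,0,0,0,-0.137],[0,0,0,0,0,0,-0.137],[0,0,0,0,0,0,-0.137],[0,0,0,0,0,0,-0.137]]'; python3 - <<'E'
from h import *
print(pose()[1].round(2))
delta(560,-300,260,-7.6);delta(507,262,260,-7.6)
E
```

```text
t: 0.9
tool_pos: [281.3, -585.8, 261.1]
tool_rot: [-2.343, -2.092, -0.0]
ft_force: [-0.3, -0.3, -0.4]
gripper_width: 85.3
grip_force: 0.0
[[ 0.11  0.99 -0.  ]
 [ 0.99 -0.11  0.  ]
 [ 0.   -0.   -1.  ]]
shift tool axes /0.1m: [3.15 2.45 0.01]
turn /60deg: [-0.    -0.     0.019] q7 0.9
shift tool axes /0.1m: [8.68 1.29 0.01]
turn /60deg: [-0.    -0.     0.019] q7 0.9
```

```bash
python3 -m inch '[[0,0.35,0.27,0,0,0,0.019],[0,0.35,0.27,0,0,0,0],[0,0.35,0.27,0,0,0,0],[0,0.35,0.27,0,0,0,0],[0,0.35,0.27,0,0,0,0],[0,0.35,0.27,0,0,0,0],[0,0.35,0.27,0,0,0,0],[0,0.35,0.27,0,0,0,0],[0,0.35,0.27,0,0,0,0]]' >/dev/null
python3 -m inch '[[0,0.4,-0.09,0,0,0,0],[0,0.4,-0.09,0,0,0,0],[0,0.4,-0.09,0,0,0,0],[0,0.4,-0.09,0,0,0,0],[0,0.4,-0.09,0,0,0,0],[0,0.4,-0.09,0,0,0,0],[0,0.4,-0.09,0,0,0,0],[0,0.4,-0.09,0,0,0,0],[0,0.4,-0.09,0,0,0,0],[0,0.4,-0.09,0,0,0,0],[0,0.3,-0.07,0,0,0,0],[0,0.2,-0.04,0,0,0,0]]'; python3 - <<'E'
from h import *
delta(507,262,260,-7.6)
print(state()["joint_positions"])
c=read_camera("wrist"); print(c["intrinsics"],c["eye"],c["attitude"]); cv2.imwrite("pics/w1.png",c["pixels"][:,:,::-1])
E
```

```text
t: 3.0
tool_pos: [526.2, 156.0, 261.3]
tool_rot: [-2.366, -2.066, -0.001]
ft_force: [0.6, -0.1, -0.7]
gripper_width: 85.3
grip_force: 0.0
shift tool axes /0.1m: [ 1.02 -0.33  0.01]
turn /60deg: [-0.    -0.001 -0.002] q7 -0.62
[ 0.10490876  0.22741629 -0.55453562  1.72801977  0.12580029  1.22159189
 -0.61609347]
[[338.58502077   0.         316.87619346]
 [  0.         338.58502077 198.70791247]
 [  0.           0.           1.        ]] [537.47747576 233.53737348 404.4711922 ] [ 2.82957235 -0.18879937 -0.02911526]
```

View pics/w1.png

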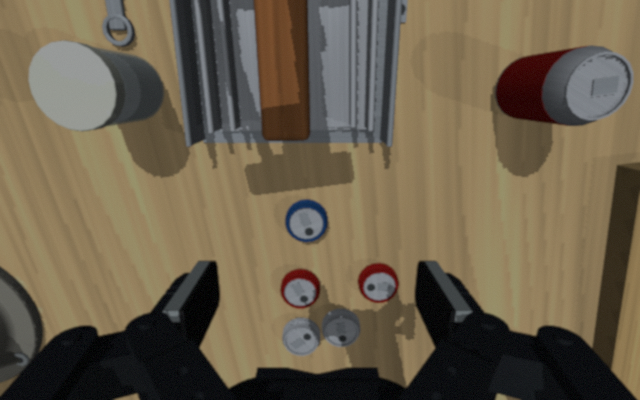

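The wrist view shows the brush's front end at px (285,137), with side edges at 262 and 308, and the crushed cans below it.

```bash
python3 - <<'E'
from h import *
c=read_camera("wrist")
for u,v,z in ((262,137,83.5),(309,137,83.5),(254,3,83.5),(308,3,83.5),(190,143,50),(392,143,20)): print(ray(c,u,v,z))
e=(ray(c,262,137,83.5)+ray(c,309,137,83.5))/2
for u,v in ((306,221),(300,288),(378,283),(341,326),(300,336)): print(ray(c,u,v,22))
E
```

```text
[480.2 204. ]
[524.1 198.3]
[493.4 315.1]
[538.5 309.2]
[398.7 204.1]
[613.9 171.9]
[504.4  91.6]
[483.9   0.9]
[584.3  -4.8]
[530.1 -63.9]
[473.2 -72.7]
```

```bash
python3 -m inch '[[0,0.3,-0.1,0.1,0,0,0],[0,0.3,-0.1,0.2,0,0,0],[0,0.3,-0.1,0.2,0,0,0],[0,0.09,-0.02,0.2,0,0,0],[0,0,0,0.2,0,0,0],[0,0,0,0,0,0,0],[0,0,0,0,0,0,0]]'; python3 - <<'E'
from h import *
delta(508,262,52,-7.6)
c=read_camera("wrist")
m=mask(c,(3,120,50),(16,255,220)); cv2.imwrite("pics/w2.png",c["pixels"][:,:,::-1])
for b in blobs(m,2000): print(b,[ray(c,*q,83.5) for q in cv2.boxPoints(b)])
E
```

```text
t: 3.8
tool_pos: [509.8, 253.7, 171.3]
tool_rot: [2.371, 2.06, -0.001]
ft_force: [-0.7, 0.4, 0.1]
gripper_width: 85.4
grip_force: 0.0
shift tool axes /0.1m: [ 0.08 -0.03  1.19]
turn /60deg: [-0.     0.001 -0.008] q7 -0.87
((312.5, 184.5), (185.0, 65.0), 90.0) [array([497.7, 334.2]), array([539.5, 328.3]), array([524. , 192.9]), array([474.3, 199.9])]
```

View pics/w2.png

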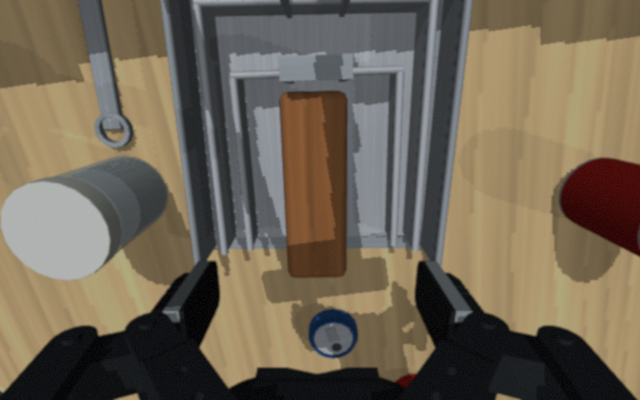

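The wrist view shows the brush clear of the fingers, spanning px (280–348, 92–276). The small handle is at (317,66).

```bash
python3 -m inch '[[0,0.1,-0.02,0.2,0,0,0],[0,0,0,0.3,0,0,0],[0,0,0,0.3,0,0,0],[0,0,0,0.2,0,0,0],[0,0,0,0.19,0,0,0],[0,0,0,0,0,0,0],[0,0,0,0,0,0,0]]';python3 -m inch '[[0.3,0,0,0,0,0,0],[0.6,0,0,0,0,0,0],[1,0,0,0,0,0,0],[1,0,0,0,0,0,0],[1,0,0,0,0,0,0],[1,0,0,0,0,0,0],[1,0,0,0,0,0,0]]'
```

```text
t: 4.55
tool_pos: [509.7, 265.4, 53.5]
tool_rot: [2.37, 2.061, 0.003]
ft_force: [0.0, -0.0, -0.2]
gripper_width: 85.8
grip_force: 0.0
t: 5.25
tool_pos: [509.6, 265.8, 53.7]
tool_rot: [2.369, 2.061, 0.003]
ft_force: [-0.0, -0.9, 6.4]
gripper_width: 45.3
grip_force: 62.0
```

```bash
python3 -m inch '[[1,0,0,-0.1,0,0,0],[1,0,0,-0.2,0,0,0],[1,0,0,-0.3,0,0,0],[1,0,0,-0.3,0,0,0],[1,-0.2,0.05,-0.3,0,0,0],[1,-0.3,0.05,-0.1,0,0,0],[1,-0.3,0.05,0,0,0,0],[1,-0.3,0.05,0,0,0,0],[1,-0.3,0.05,0,0,0,0],[1,-0.3,0.05,0,0,0,0],[1,-0.3,0.05,0,0,0,0],[1,-0.3,0.05,0,0,0,0]]'
python3 -m inch '[[1,-0.3,0.05,0,0,0,0],[1,-0.3,0.05,0,0,0,0],[1,-0.3,0.05,0,0,0,0],[1,-0.3,0.05,0,0,0,0],[1,-0.3,0.05,0,0,0,0],[1,-0.3,0.05,0,0,0,0],[1,-0.2,0,0,0,0,0],[1,-0.1,0,0,0,0,0],[1,0,0,0,0,0,0]]'
python3 -m inch '[[1,0,0,0,0,0,-0.1],[1,0,0,0,0,0,-0.14],[1,0,0,0,0,0,-0.14],[1,0,0,0,0,0,-0.14],[1,0,0,0,0,0,-0.14],[1,0,0,0,0,0,-0.14],[1,0,0,0,0,0,-0.14],[1,0,0,0,0,0,-0.14],[1,0,0,0,0,0,-0.14],[1,0,0,0,0,0,-0.14],[1,0,0,0,0,0,-0.14],[1,0,0,0,0,0,0]]'
python3 - <<'E'
from h import *
delta(515,-172,46,82.4)
print(state()["joint_positions"].round(2))
E
```

```text
t: 6.45
tool_pos: [515.7, 31.0, 182.5]
tool_rot: [-2.369, -2.063, 0.001]
ft_force: [1.2, -0.1, -1.4]
gripper_width: 45.1
grip_force: 61.5
t: 7.35
tool_pos: [516.4, -181.2, 182.2]
tool_rot: [-2.372, -2.059, 0.001]
ft_force: [-0.4, 0.5, -2.1]
gripper_width: 45.1
grip_force: 61.5
t: 8.55
tool_pos: [517.3, -178.0, 182.4]
tool_rot: [0.214, 3.134, 0.002]
ft_force: [-1.2, 1.1, -2.0]
gripper_width: 45.3
grip_force: 61.3
shift tool axes /0.1m: [0.03 0.05 1.36]
turn /60deg: [ 0.001 -0.    -0.003] q7 1.5
[ 0.78  0.31 -0.64  1.83  0.21  1.07  1.5 ]
```

```bash
python3 -m inch '[[1,0.03,0.0,0.3,0,0,0],[1,0,0,0.3,0,0,0],[1,0,0,0.3,0,0,0],[1,0,0,0.2,0,0,0],[1,0,0,0.15,0,0,0],[1,0,0,0.09,0,0,0],[1,0,0,0,0,0,0],[1,0,0,0,0,0,0],[0,0,0,0,0,0,0],[0,0,0,0,0,0,0],[0,0,0,0,0,0,0],[0,0,0,0,0,0,0]]'
python3 -m inch '[[0,0,0,-0.2,0,0,0],[0,0,0,-0.3,0,0,0],[0,0,0,-0.4,0,0,0],[0,0,0,-0.4,0,0,0],[0,0,0,-0.2,0,0,0],[0,0,0,0,0,0,0],[0,0,0,0,0,0,0]]'
python3 - <<'E'
from h import *
delta(519.5,342.7,230,-7.6)
c=read_camera("wrist"); cv2.imwrite("pics/w3.png",c["pixels"][:,:,::-1])
for b in blobs(mask(c,(3,120,50),(16,255,220)),2000): print(b,[ray(c,*q,76) for q in cv2.boxPoints(b)])
E
```

```text
t: 9.75
tool_pos: [514.5, -179.8, 48.8]
tool_rot: [0.218, 3.133, -0.001]
ft_force: [0.0, -1.0, -1.3]
gripper_width: 85.2
grip_force: 0.0
t: 10.45
tool_pos: [513.9, -179.7, 198.2]
tool_rot: [0.218, 3.134, -0.001]
ft_force: [0.2, -0.5, -0.0]
gripper_width: 85.3
grip_force: 0.0
shift tool axes /0.1m: [ 0.67  5.18 -0.32]
turn /60deg: [-0.     0.     1.494] q7 1.51
((481.5, 216.0), (50.0, 55.0), 90.0) [array([530.4, -67.7]), array([536.6, -23.2]), array([581.9, -21.6]), array([575.4, -68.3])]
((315.5, 188.5), (161.0, 57.0), 90.0) [array([ 447. , -192.1]), array([ 452.9, -149.3]), array([ 589.3, -164.8]), array([ 582.4, -214.5])]
((488.0, 113.5), (57.0, 62.0), 90.0) [array([448. , -64.3]), array([454.3, -18.6]), array([497.2, -16.8]), array([490.5, -64.8])]
```

View pics/w3.png

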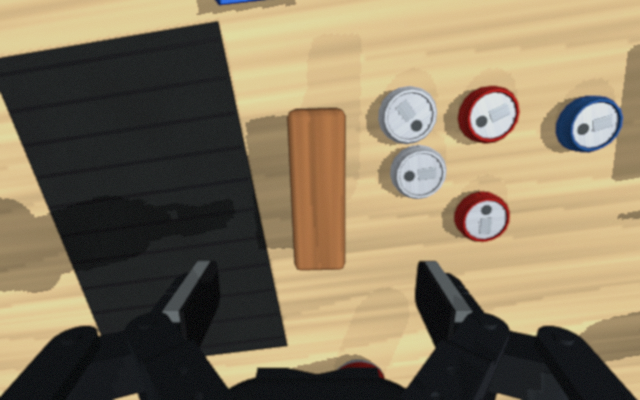

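The brush stands on the bench at px (317,190), clear of the five crushed cans.

```bash
python3 -m inch '[[0,0,0,-0.05,0,0,0.134],[0,0,0,-0.05,0,0,0.136],[0,0,0,-0.05,0,0,0.136],[0,0,0,-0.05,0,0,0.136],[0,0,0,-0.05,0,0,0.136],[0,0,0,-0.05,0,0,0.136],[0,0,0,0,0,0,0.136],[0,0,0,0,0,0,0.136],[0,0,0,0,0,0,0.136],[0,0,0,0,0,0,0.136],[0,0,0,0,0,0,0.136]]' >/dev/null
python3 -m inch '[[0,0.3,-0.05,0,0,0,0],[0,0.4,-0.06,0,0,0,0],[0,0.4,-0.06,0,0,0,0],[0,0.4,-0.06,0,0,0,0],[0,0.4,-0.06,0,0,0,0],[0,0.4,-0.06,0,0,0,0],[0,0.4,-0.06,0,0,0,0],[0,0.4,-0.06,0,0,0,0],[0,0.4,-0.06,0,0,0,0],[0,0.3,-0.06,0,0,0,0],[0,0.3,-0.05,0,0,0,0],[0,0,0,0,0,0,0]]'
python3 -m inch '[[0,0.1,0,0,0,0,0],[0,0,0,0,0,0,0],[0,0,0,0,0,0,0]]'
python3 - <<'E'
from h import *
delta(519.5,342.7,62,-7.6)
c=read_camera("wrist"); cv2.imwrite("pics/w4.png",c["pixels"][:,:,::-1]); np.save("w4.npy",np.r_[c["eye"],c["attitude"]])
E
```

```text
t: 12.8
tool_pos: [502.3, 240.4, 226.7]
tool_rot: [-2.352, -2.076, 0.001]
ft_force: [-0.3, -0.2, 0.1]
gripper_width: 85.4
grip_force: 0.0
t: 13.1
tool_pos: [506.2, 244.0, 227.6]
tool_rot: [2.365, 2.068, -0.002]
ft_force: [0.4, -0.8, -0.1]
gripper_width: 85.5
grip_force: 0.0
shift tool axes /0.1m: [1.   0.   1.66]
turn /60deg: [-0.001  0.001 -0.001] q7 -0.84
```

View pics/w4.png

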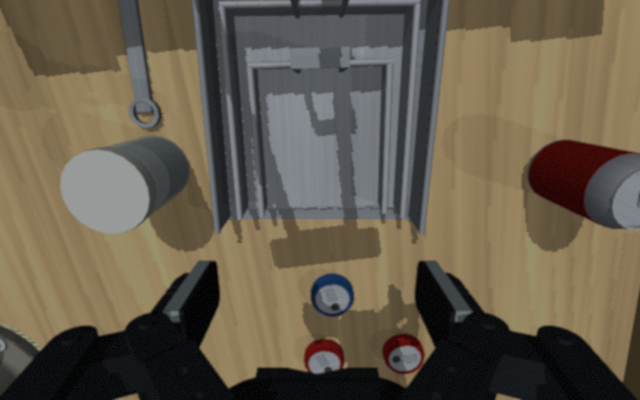

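The small handle's top is at about px (320,58), from 290 to 350. The inner edges of the small pan's side walls are at 258 and 388.

```bash
python3 - <<'E'
from h import *
c=read_camera("wrist")
for u,v,z in ((290,58,99),(350,58,99),(320,48,99),(320,68,99)): print(ray(c,u,v,z))
print(np.load("w4.npy")[:3],c["eye"])
E
```

```text
[500.8 347.4]
[545.1 341.5]
[523.8 351.3]
[522.  337.6]
[517.53384791 321.8470906  370.57793617] [517.61522204 321.67464416 370.77583405]
```

```bash
python3 -m inch '[[0,0.2,0.02,0,0,0,0],[0,0.3,0.01,0,0,0,0],[0,0.3,0,0.1,0,0,0],[0,0.2,0,0.2,0,0,0],[0,0.01,0,0.2,0,0,0],[0,0,0,0,0,0,0],[0,0,0,0,0,0,0]]'
python3 - <<'E'
from h import *
delta(522,344,64,-7.6)
E
```

```text
t: 13.9
tool_pos: [522.8, 343.7, 178.3]
tool_rot: [2.364, 2.068, -0.001]
ft_force: [0.4, 0.5, 0.4]
gripper_width: 85.5
grip_force: 0.0
shift tool axes /0.1m: [ 0.   -0.01  1.14]
turn /60deg: [-0.     0.001 -0.001] q7 -1.04
```

```bash
python3 -m inch '[[0,0,0,0.3,0,0,0],[0,0,0,0.3,0,0,0],[0,0,0,0.3,0,0,0],[0,0,0,0.2,0,0,0],[0,0,0,0.04,0,0,0],[0,0,0,0,0,0,0],[0.4,0,0,0,0,0,0],[0.7,0,0,0,0,0,0],[1,0,0,0,0,0,0],[1,0,0,0,0,0,0],[1,0,0,0,0,0,0],[1,0,0,0,0,0,0]]'
python3 -m inch '[[1,0,0,0,0,0,0],[1,0,0,-0.1,0,0,0],[1,0,0,-0.1,0,0,0],[1,0,0,-0.2,0,0,0],[1,0,0,-0.2,0,0,0],[1,0,0,-0.3,0,0,0],[1,0,0,-0.3,0,0,0],[1,0,0,-0.3,0,0,0],[1,0,0,0,0,0,0],[1,0,0,0,0,0,0]]'
python3 - <<'E'
from h import *
c=read_camera("side"); cv2.imwrite("pics/s4.png",cv2.resize(c["pixels"][120:390,180:480],None,fx=2.4,fy=2.1)[:,:,::-1])
E
```

```text
t: 15.1
tool_pos: [523.2, 345.8, 65.8]
tool_rot: [2.363, 2.07, 0.004]
ft_force: [0.3, 0.8, 5.6]
gripper_width: 43.3
grip_force: 61.9
t: 16.1
tool_pos: [522.2, 344.7, 214.5]
tool_rot: [2.363, 2.069, 0.001]
ft_force: [0.1, -0.3, -1.9]
gripper_width: 43.6
grip_force: 43.5
```

View pics/s4.png

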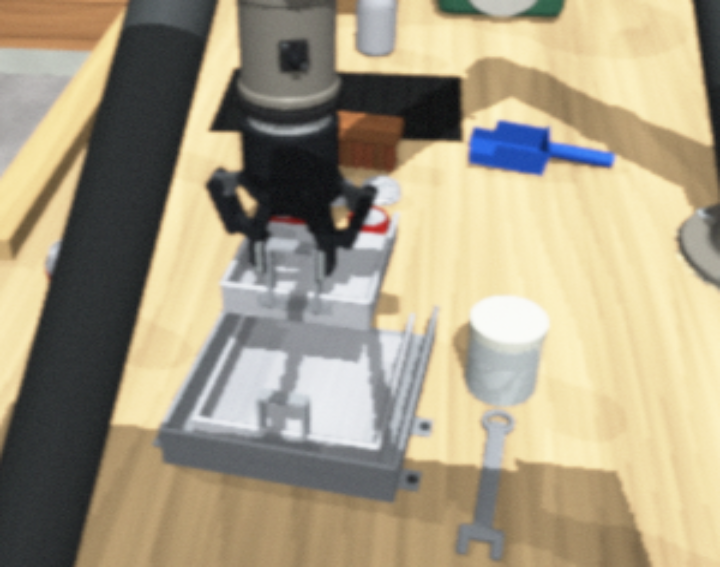

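The small pan hangs level from the gripper. The middle pan still stands in the catch pan, with its handle at crop px (285,410).

```bash
python3 - <<'E'
from h import *
print(state()["grip_force"],state()["gripper_width"])
c=read_camera("top")
cs=cv2.findContours(mask(c,(0,0,0),(180,255,45))[:,340:450],cv2.RETR_EXTERNAL,cv2.CHAIN_APPROX_NONE)[0]
k=max(cs,key=cv2.contourArea)[:,0,:]+[340,0]
P=np.array([ray(c,u,v,4) for u,v in k]); r=cv2.minAreaRect(P.astype(np.float32)); print(r,cv2.boxPoints(r).round(1))
E
```

```text
43.46516266465187 43.62322883236613
((543.4300537109375, -356.765625), (356.1617736816406, 217.67648315429688), 0.32815080881118774) [[ 364.7 -248.9]
 [ 366.  -466.6]
 [ 722.1 -464.6]
 [ 720.9 -246.9]]
```

```bash
python3 -m inch '[[1,0,0,0,0,0,-0.066],[1,0,0,0,0,0,-0.066],[1,-0.1,-0.01,0,0,0,0],[1,-0.2,-0.02,0,0,0,0],[1,-0.3,-0.03,0,0,0,0],[1,-0.3,-0.03,0,0,0,0],[1,-0.3,-0.03,0,0,0,0],[1,-0.3,-0.03,0,0,0,0],[1,-0.3,-0.03,0,0,0,0],[1,-0.3,-0.03,0,0,0,0],[1,-0.3,-0.03,0,0,0,0],[1,-0.3,-0.03,0,0,0,0]]'
python3 -m inch '[[1,-0.3,-0.03,0,0,0,0],[1,-0.3,-0.03,0,0,0,0],[1,-0.3,-0.03,0,0,0,0],[1,-0.3,-0.03,0,0,0,0],[1,-0.3,-0.03,0,0,0,0],[1,-0.3,-0.03,0,0,0,0],[1,-0.3,-0.03,0,0,0,0],[1,-0.3,-0.03,0,0,0,0],[1,-0.3,-0.03,0,0,0,0],[1,-0.3,-0.03,0,0,0,0],[1,-0.2,-0.03,0,0,0,0],[1,-0.1,0,0,0,0,0]]'
python3 -m inch '[[1,0,0,0,0,0,0],[1,0,0,0,0,0,0]]'
python3 - <<'E'
from h import *
delta(452,-283.5,66,0.3)
c=read_camera("wrist"); cv2.imwrite("pics/w5.png",c["pixels"][:,:,::-1])
E
```

```text
t: 17.4
tool_pos: [495.5, 72.5, 213.3]
tool_rot: [-2.217, -2.225, 0.003]
ft_force: [0.6, -0.0, -1.8]
gripper_width: 43.1
grip_force: 64.1
t: 18.6
tool_pos: [463.5, -258.1, 213.1]
tool_rot: [-2.219, -2.22, 0.003]
ft_force: [-0.2, -0.3, -2.2]
gripper_width: 43.2
grip_force: 64.2
t: 18.8
tool_pos: [465.8, -254.1, 213.9]
tool_rot: [-2.213, -2.228, -0.001]
ft_force: [0.2, -0.2, -1.7]
gripper_width: 43.1
grip_force: 64.2
shift tool axes /0.1m: [-0.3  -0.14  1.48]
turn /60deg: [-0.001 -0.001  0.001] q7 0.34
```

View pics/w5.png

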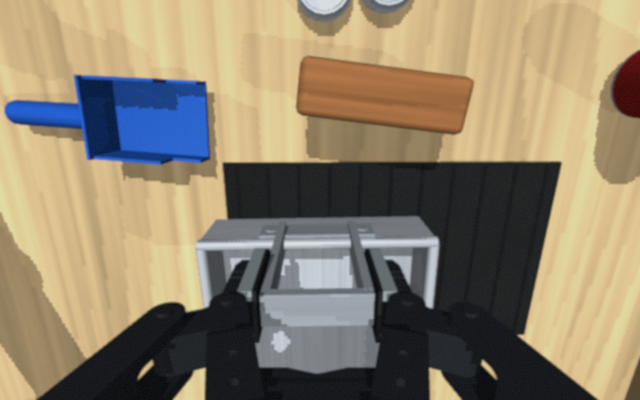

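The small pan is held level and square to the mat.

```bash
python3 -m inch '[[1,-0.15,-0.07,0,0,0,0],[1,-0.15,-0.07,0.1,0,0,0],[1,0,0,0.3,0,0,0],[1,0,0,0.3,0,0,0],[1,0,0,0.3,0,0,0],[1,0,0,0.2,0,0,0],[1,0,0,0.1,0,0,0],[1,0,0,0.05,0,0,0],[1,0,0,0.05,0,0,0],[1,0,0,0.05,0,0,0],[1,0,0,0,0,0,0],[1,0,0,0,0,0,0]]'; python3 -c "
from h import *
delta(452,-283.5,66,0.3)"
```

```text
t: 20.05
tool_pos: [452.5, -285.8, 69.8]
tool_rot: [2.214, 2.227, 0.0]
ft_force: [0.3, 0.2, -2.1]
gripper_width: 42.8
grip_force: 64.1
shift tool axes /0.1m: [ 0.02 -0.    0.04]
turn /60deg: [0.001 0.001 0.001] q7 0.32
```

```bash
python3 -m inch '[[1,0,0,0.03,0,0,0],[1,0,0,0.02,0,0,0],[1,0,0,0,0,0,0],[1,0,0,0,0,0,0]]'; python3 -m inch '[[0.5,0,0,0,0,0,0],[0,0,0,0,0,0,0],[0,0,0,0,0,0,0],[0,0,0,0,0,0,0],[0,0,0,-0.1,0,0,0],[0,0,0,-0.3,0,0,0],[0,0,0,-0.3,0,0,0],[0,0,0,-0.4,0,0,0],[0,0,0,-0.4,0,0,0],[0,0,0,-0.2,0,0,0],[0,0,0,0,0,0,0]]'; python3 - <<'E'
from h import *
delta(528.5,391,235,-7.6)
E
```

```text
t: 20.45
tool_pos: [452.4, -285.8, 64.8]
tool_rot: [2.214, 2.227, -0.0]
ft_force: [-1.9, 0.9, 3.5]
gripper_width: 42.7
grip_force: 64.7
t: 21.55
tool_pos: [454.4, -286.6, 238.8]
tool_rot: [2.209, 2.222, 0.003]
ft_force: [0.4, -1.1, 0.5]
gripper_width: 85.4
grip_force: 0.0
shift tool axes /0.1m: [6.77 0.78 0.01]
turn /60deg: [0.007 0.004 0.132] q7 0.41
```

```bash
python3 -m inch '[[0,0.15,0.02,0,0,0,0],[0,0.3,0.04,0,0,0,0],[0,0.3,0.04,0,0,0,0],[0,0.3,0.04,0,0,0,0],[0,0.3,0.04,0,0,0,0],[0,0.3,0.04,0,0,0,0],[0,0.3,0.04,0,0,0,0],[0,0.3,0.04,0,0,0,0],[0,0.3,0.04,0,0,0,0],[0,0.3,0.04,0,0,0,0],[0,0.3,0.04,0,0,0,0],[0,0.3,0.04,0,0,0,0]]' >/dev/null
python3 -m inch '[[0,0.3,0.04,0,0,0,0],[0,0.3,0.04,0,0,0,0],[0,0.3,0.04,0,0,0,0],[0,0.3,0.04,0,0,0,0],[0,0.3,0.03,0,0,0,0],[0,0.3,0.03,0,0,0,0],[0,0.3,0.03,0,0,0,0],[0,0.2,0.02,0,0,0,0.06],[0,0,0,0,0,0,0.07],[0,0,0,0,0,0,0],[0,0,0,0,0,0,0]]'
python3 - <<'E'
from h import *
delta(528.5,391,66,-7.6)
c=read_camera("wrist"); cv2.imwrite("pics/w6.png",c["pixels"][:,:,::-1])
g=cv2.cvtColor(c["pixels"],cv2.COLOR_RGB2GRAY)
print(proj(c,(528.5,391,96.5)))
t=read_camera("top")["pixels"]; cv2.imwrite("pics/t6.png",t[:,:,::-1])
E
```

```text
t: 23.85
tool_pos: [520.5, 289.6, 233.0]
tool_rot: [-2.359, -2.075, 0.004]
ft_force: [0.9, 0.8, 0.3]
gripper_width: 85.8
grip_force: 0.0
shift tool axes /0.1m: [ 1.02 -0.05  1.67]
turn /60deg: [-0.002  0.002  0.004] q7 -0.93
[309.74681586  59.41381234]
```

View pics/w6.png

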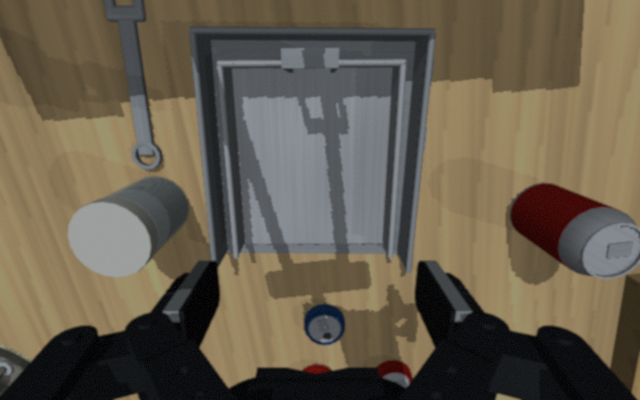

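The middle handle's top is at px (281–340, 48–69), with its centre on the predicted point.

```bash
python3 -m inch '[[0,0.2,-0.03,0,0,0,0],[0,0.3,-0.02,0,0,0,0],[0,0.3,0,0.1,0,0,0],[0,0.2,0,0.2,0,0,0],[0,0.02,0,0.2,0,0,0],[0,0,0,0,0,0,0],[0,0,0,0,0,0,0]]'
python3 -m inch '[[0,0,0,0.3,0,0,0],[0,0,0,0.3,0,0,0],[0,0,0,0.3,0,0,0],[0,0,0,0.2,0,0,0],[0,0,0,0.08,0,0,0],[0,0,0,0,0,0,0],[0.4,0,0,0,0,0,0],[0.7,0,0,0,0,0,0],[1,0,0,0,0,0,0],[1,0,0,0,0,0,0],[1,0,0,0,0,0,0],[1,0,0,0,0,0,0]]'
python3 -m inch '[[1,0,0,0,0,0,0],[1,0,0,-0.1,0,0,0],[1,0,0,-0.1,0,0,0],[1,0,0,-0.2,0,0,0],[1,0,0,-0.2,0,0,0],[1,0,0,-0.3,0,0,0],[1,0,0,-0.3,0,0,0],[1,0,0,-0.3,0,0,0],[1,0,0,0,0,0,0],[1,0,0,0,0,0,0]]'
python3 - <<'E'
from h import *
c=read_camera("side"); cv2.imwrite("pics/s7.png",c["pixels"][:,:,::-1])
delta(544+73,-357+98.5,200,0.3)
E
```

```text
t: 24.65
tool_pos: [530.2, 390.6, 184.2]
tool_rot: [2.362, 2.071, -0.002]
ft_force: [0.5, -0.7, 1.5]
gripper_width: 85.1
grip_force: 0.0
t: 25.85
tool_pos: [530.5, 392.8, 68.0]
tool_rot: [-2.361, -2.072, -0.004]
ft_force: [-0.5, -0.4, 6.6]
gripper_width: 42.9
grip_force: 62.6
t: 26.85
tool_pos: [529.9, 391.5, 216.4]
tool_rot: [2.361, 2.072, 0.001]
ft_force: [0.2, -0.2, -3.4]
gripper_width: 42.9
grip_force: 61.6
shift tool axes /0.1m: [-6.32  1.71  0.16]
turn /60deg: [-0.001  0.002 -0.129] q7 -1.09
```

View pics/s7.png

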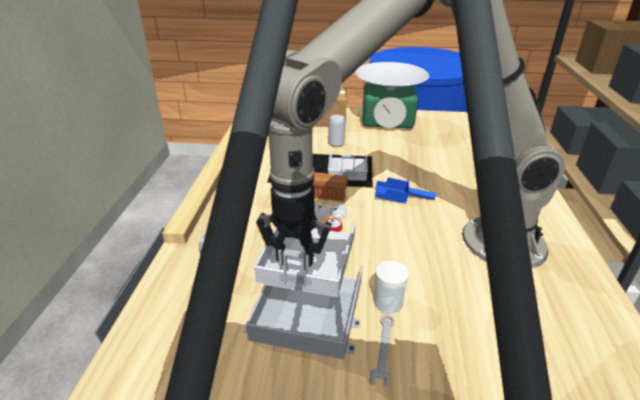

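The middle pan is lifted level, and the small pan stands on the mat.

```bash
python3 -m inch '[[1,0,0,0,0,0,-0.065],[1,0,0,0,0,0,-0.065],[1,-0.1,0.01,0,0,0,0],[1,-0.2,0.03,0,0,0,0],[1,-0.3,0.04,0,0,0,0],[1,-0.3,0.04,0,0,0,0],[1,-0.3,0.04,0,0,0,0],[1,-0.3,0.04,0,0,0,0],[1,-0.3,0.04,0,0,0,0],[1,-0.3,0.04,0,0,0,0],[1,-0.3,0.04,0,0,0,0],[1,-0.3,0.04,0,0,0,0]]'
python3 -m inch '[[1,-0.3,0.04,0,0,0,0],[1,-0.3,0.04,0,0,0,0],[1,-0.3,0.04,0,0,0,0],[1,-0.3,0.04,0,0,0,0],[1,-0.3,0.04,0,0,0,0],[1,-0.3,0.04,0,0,0,0],[1,-0.3,0.04,0,0,0,0],[1,-0.3,0.04,0,0,0,0],[1,-0.3,0.05,0,0,0,0],[1,-0.3,0.05,0,0,0,0],[1,-0.3,0.05,0,0,0,0],[1,-0.2,0.04,0,0,0,0]]'
python3 -m inch '[[1,-0.1,0,0,0,0,0],[1,0,0,0,0,0,0],[1,0,0,0,0,0,0]]'
python3 -c "
from h import *
delta(617,-258.5,72,0.3)"
```

```text
t: 28.1
tool_pos: [566.5, 119.2, 214.9]
tool_rot: [-2.217, -2.224, 0.004]
ft_force: [0.2, 0.0, -3.3]
gripper_width: 43.4
grip_force: 61.6
t: 29.3
tool_pos: [618.8, -231.7, 214.6]
tool_rot: [-2.219, -2.221, 0.005]
ft_force: [-0.2, -0.7, -3.3]
gripper_width: 43.3
grip_force: 61.6
t: 29.6
tool_pos: [620.6, -235.7, 216.1]
tool_rot: [-2.212, -2.229, -0.001]
ft_force: [0.9, 0.1, -2.9]
gripper_width: 42.7
grip_force: 61.7
shift tool axes /0.1m: [-0.23 -0.04  1.44]
turn /60deg: [-0.001 -0.002  0.002] q7 0.1
```

```bash
python3 -m inch '[[1,-0.15,-0.04,0,0,0,0],[1,-0.08,0,0.1,0,0,0],[1,0,0,0.3,0,0,0],[1,0,0,0.3,0,0,0],[1,0,0,0.3,0,0,0],[1,0,0,0.2,0,0,0],[1,0,0,0.1,0,0,0],[1,0,0,0.05,0,0,0],[1,0,0,0.05,0,0,0],[1,0,0,0.02,0,0,0],[1,0,0,0,0,0,0],[1,0,0,0,0,0,0]]'; python3 -m inch '[[1,0,0,0.02,0,0,0],[1,0,0,0.01,0,0,0],[1,0,0,0,0,0,0],[1,0,0,0,0,0,0]]'
```

```text
t: 30.8
tool_pos: [617.4, -261.1, 75.2]
tool_rot: [2.214, 2.227, 0.001]
ft_force: [-0.2, 0.0, -2.9]
gripper_width: 43.1
grip_force: 61.6
t: 31.2
tool_pos: [616.9, -260.9, 71.3]
tool_rot: [2.215, 2.228, -0.0]
ft_force: [0.5, 0.2, -2.7]
gripper_width: 43.3
grip_force: 61.7
```

```bash
python3 -m inch '[[1,0,0,0.02,0,0,0],[1,0,0,0.01,0,0,0],[1,0,0,0,0,0,0]]'; python3 -m inch '[[0.5,0,0,0,0,0,0],[0,0,0,0,0,0,0],[0,0,0,0,0,0,0],[0,0,0,0,0,0,0],[0,0,0,-0.1,0,0,0],[0,0,0,-0.3,0,0,0],[0,0,0,-0.3,0,0,0],[0,0,0,-0.3,0,0,0],[0,0,0,-0.3,0,0,0],[0,0,0,-0.2,0,0,0],[0,0,0,0,0,0,0]]'
python3 -m inch '[[0,0.2,-0.2,0,0,0,-0.136],[0,0,0,0,0,0,-0.136],[0,0,0,0,0,0,-0.136],[0,0,0,0,0,0,-0.136],[0,0,0,0,0,0,-0.136],[0,0,0,0,0,0,-0.136],[0,0,0,0,0,0,-0.136],[0,0,0,0,0,0,-0.136],[0,0,0,0,0,0,-0.136],[0,0,0,0,0,0,-0.136],[0,0,0,0,0,0,0],[0,0,0,0,0,0,0]]'
python3 - <<'E'
from h import *
delta(516,-180,200,82.4)
print(state()["joint_positions"].round(2))
c=read_camera("top"); cv2.imwrite("pics/t8.png",cv2.resize(c["pixels"][100:300,150:450],None,fx=2.6,fy=2.6,interpolation=cv2.INTER_CUBIC)[:,:,::-1])
E
```

```text
t: 31.5
tool_pos: [617.2, -261.0, 69.5]
tool_rot: [2.214, 2.227, -0.0]
ft_force: [-2.7, 0.4, 3.9]
gripper_width: 42.8
grip_force: 62.5
t: 32.6
tool_pos: [619.3, -261.2, 223.0]
tool_rot: [2.21, 2.223, 0.005]
ft_force: [1.1, -0.7, 0.8]
gripper_width: 85.2
grip_force: 0.0
t: 33.8
tool_pos: [596.4, -241.0, 217.6]
tool_rot: [-0.225, -3.133, -0.001]
ft_force: [0.1, -0.7, -0.3]
gripper_width: 85.5
grip_force: 0.0
shift tool axes /0.1m: [0.88 0.49 0.18]
turn /60deg: [ 0.    -0.001 -0.01 ] q7 1.42
[ 0.93  0.52 -0.87  1.55  0.41  1.27  1.42]
```

View pics/t8.png

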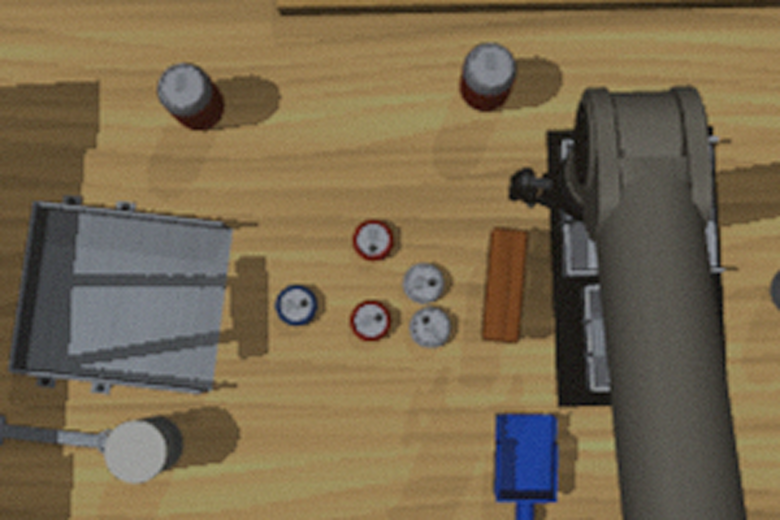

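All five crushed cans are undisturbed, the parked brush is at crop px (503,285), and both pans are on the mat.

```bash
python3 -m inch '[[0,0.2,0.1,0,0,0,-0.01],[0,0.3,0.15,0.05,0,0,0],[0,0.28,0.15,0.05,0,0,0],[0,0.1,0.09,0.08,0,0,0],[0,0,0,0,0,0,0],[0,0,0,0,0,0,0],[0,0,0,0,0,0,0]]'
python3 - <<'E'
from h import *
c=read_camera("wrist")
for b in blobs(mask(c,(3,120,50),(16,255,220)),4000): 
  q=np.array([ray(c,*q,76) for q in cv2.boxPoints(b)]); print(b,q.mean(0))
b=blobs(mask(read_camera("top"),(5,120,60),(14,255,190)),200); t=read_camera("top"); print([(ray(t,*x[0],76),x[1:]) for x in b])
delta(516,-180,46,82.4)
E
```

```text
t: 34.55
tool_pos: [517.1, -181.7, 200.8]
tool_rot: [0.207, 3.133, -0.0]
ft_force: [-0.0, 0.6, 0.0]
gripper_width: 85.5
grip_force: 0.0
((318.5, 183.5), (57.0, 161.0), 0.0) [ 518.15 -179.2 ]
[(array([ 1051.9, -1157.4]), ((85.46422576904297, 7.635979175567627), 84.87181091308594))]
shift tool axes /0.1m: [0.01 0.01 1.55]
turn /60deg: [0.    0.001 0.001] q7 1.42
```

```bash
python3 -m inch '[[0,0,0,0.2,0,0,0],[0,0,0,0.3,0,0,0],[0,0,0,0.3,0,0,0],[0,0,0,0.3,0,0,0],[0,0,0,0.3,0,0,0],[0,0,0,0.14,0,0,0],[0,0,0,0,0,0,0],[0,0,0,0,0,0,0]]'
python3 -m inch '[[0.4,0,0,0,0,0,0],[0.7,0,0,0,0,0,0],[1,0,0,0,0,0,0],[1,0,0,0,0,0,0],[1,0,0,0,0,0,0],[1,0,0,0,0,0,0]]'
python3 -m inch '[[1,0,0,-0.1,0,0,0],[1,0,0,-0.2,0,0,0],[1,0,0,-0.3,0,0,0],[1,0,0,-0.3,0,0,0],[1,0,0,-0.1,0,0,0.1],[1,0,0,0,0,0,0.14],[1,0,0,0,0,0,0.14],[1,0,0,0,0,0,0.14],[1,0,0,0,0,0,0.14],[1,0,0,0,0,0,0.14]]'
python3 -m inch '[[1,0,0,0,0,0,0.14],[1,0,0,0,0,0,0.14],[1,0,0,0,0,0,0.14],[1,0,0,0,0,0,0.14],[1,0,0,0,0,0,0.14],[1,0,0,0,0,0,0],[1,0,0,0,0,0,0]]'
python3 -c "
from h import *
delta(651,-64,52,-7.6)"
```

```text
t: 35.5
tool_pos: [517.0, -180.8, 47.1]
tool_rot: [0.204, 3.133, -0.0]
ft_force: [0.4, 0.5, 0.4]
gripper_width: 85.6
grip_force: 0.0
t: 36.1
tool_pos: [517.0, -180.8, 47.6]
tool_rot: [0.204, 3.133, -0.001]
ft_force: [-0.6, 0.6, 5.7]
gripper_width: 45.0
grip_force: 61.5
t: 37.1
tool_pos: [515.5, -180.7, 146.5]
tool_rot: [-1.47, -2.776, 0.0]
ft_force: [0.5, -0.0, -1.6]
gripper_width: 45.2
grip_force: 61.7
t: 37.8
tool_pos: [515.8, -180.6, 146.4]
tool_rot: [-2.358, -2.076, 0.0]
ft_force: [0.2, 0.2, -2.1]
gripper_width: 44.8
grip_force: 61.7
shift tool axes /0.1m: [1.33 1.19 0.94]
turn /60deg: [-0.     0.     0.005] q7 -0.07
```

```bash
python3 -m inch '[[1,0.13,0.12,0,0,0,0.005],[1,0.3,0.27,0,0,0,0],[1,0.3,0.27,0,0,0,0],[1,0.3,0.27,0,0,0,0],[1,0.3,0.26,0,0,0,0],[1,0,0,0,0,0,0],[1,0,0,0.2,0,0,0],[1,0,0,0.3,0,0,0],[1,0,0,0.3,0,0,0],[1,0,0,0.13,0,0,0],[1,0,0,0,0,0,0],[1,0,0,0,0,0,0]]'
python3 - <<'E'
from h import *
delta(560.6,-51.5,53.6,-7.6)
c=read_camera("wrist"); cv2.imwrite("pics/w9.png",c["pixels"][:,:,::-1])
E
```

```text
t: 39.0
tool_pos: [652.5, -65.1, 54.3]
tool_rot: [2.366, 2.066, 0.002]
ft_force: [1.0, -0.3, -1.3]
gripper_width: 45.4
grip_force: 61.9
shift tool axes /0.1m: [ 0.01 -0.93  0.01]
turn /60deg: [ 0.001 -0.    -0.002] q7 -0.4
```

View pics/w9.png

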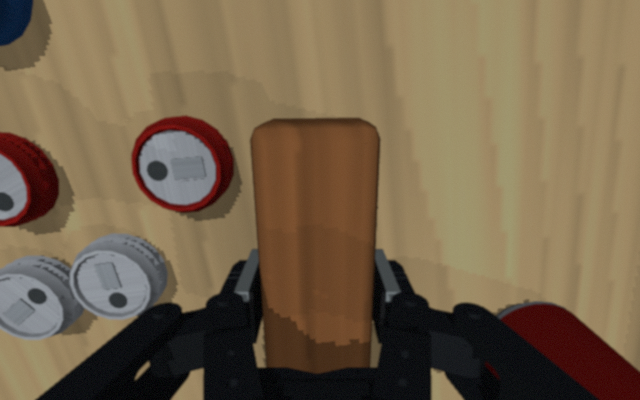

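The brush is to the right of the red can (182,165) and the white can (118,275), ready to push left.

```bash
python3 -m inch '[[1,0,-0.08,0,0,0,0],[1,0,-0.08,0,0,0,0],[1,0,-0.08,0,0,0,0],[1,0,-0.08,0,0,0,0],[1,0,-0.08,0,0,0,0],[1,0,-0.08,0,0,0,0],[1,0,-0.08,0,0,0,0],[1,0,-0.08,0,0,0,0],[1,0,-0.08,0,0,0,0],[1,0,-0.08,0,0,0,0],[1,0,-0.08,0,0,0,0],[1,0,-0.05,0,0,0,0]]'
python3 -m inch '[[1,0,0,0,0,0,0],[1,0,0.2,-0.1,0,0,0],[1,0,0,-0.3,0,0,0],[1,0,0,-0.3,0,0,0],[1,-0.1,0,-0.3,0,0,0],[1,-0.2,-0.2,0,0,0,0],[1,-0.3,-0.25,0,0,0,0],[1,-0.2,-0.25,0,0,0,0],[1,-0.1,-0.1,0,0,0,0],[1,0,0,0,0,0,0],[1,0,0,0,0,0,0]]'
python3 - <<'E'
from h import *
delta(474,-170,140,82.4)
c=read_camera("top")
D=np.array([.133,.991]);E=np.array([.991,-.133]);C=np.array([512,293])
cv2.imwrite("pics/t10.png",cv2.resize(c["pixels"][165:265,145:345],None,fx=4,fy=4,interpolation=cv2.INTER_CUBIC)[:,:,::-1])
E
```

```text
t: 40.25
tool_pos: [558.9, -52.3, 53.3]
tool_rot: [2.366, 2.066, -0.0]
ft_force: [0.5, -0.1, -1.0]
gripper_width: 44.9
grip_force: 61.9
t: 41.35
tool_pos: [489.5, -132.7, 153.8]
tool_rot: [2.365, 2.066, 0.003]
ft_force: [-0.9, 0.5, -1.9]
gripper_width: 45.2
grip_force: 62.3
shift tool axes /0.1m: [-0.39 -0.1   0.14]
turn /60deg: [ 1.000e-03 -2.000e-03  1.498e+00] q7 -0.12
```

View pics/t10.png

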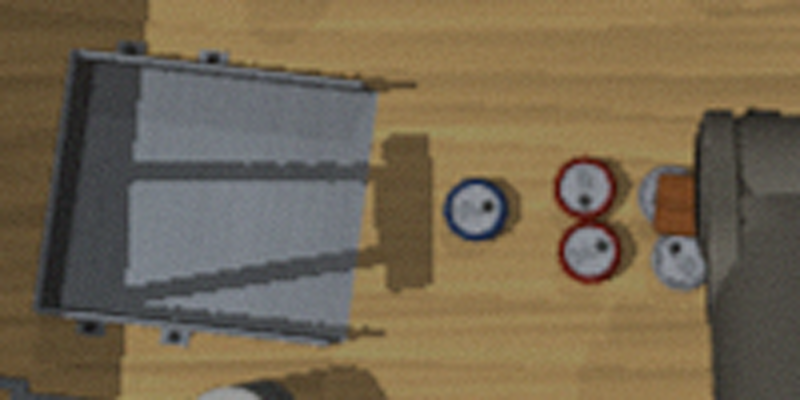

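The push worked. The reds are at crop px (585,187) and (590,252), the whites at (665,197) and (680,262) and the blue can at (477,208), all within the mouth's width.

```bash
python3 -m inch '[[1,-0.2,-0.05,0,0,0,-0.1],[1,0,0,0,0,0,-0.14],[1,0,0,0,0,0,-0.14],[1,0,0,0,0,0,-0.14],[1,0,0,0,0,0,-0.14],[1,0,0,0,0,0,-0.14],[1,0,0,0,0,0,-0.14],[1,0,0,0,0,0,-0.14],[1,0,0,0,0,0,-0.14],[1,0,0,0,0,0,-0.14],[1,0,0,0,0,0,-0.14],[1,0,0,0,0,0,0]]'
python3 - <<'E'
from h import *
c=read_camera("top")
D=np.array([.133,.991]);E=np.array([.991,-.133]);C=np.array([512,293])
for u,v in ((477,208),(585,187),(590,252),(665,197),(680,262)):
    p=ray(c,145+u/4,165+v/4,22); print(p,"d",((p-C)@D).round(),"lat",((p-C)@E).round())
for u,v in ((378,90),(343,342)): 
    p=ray(c,145+u/4,165+v/4,30); print("front",p,"d",((p-C)@D).round(),"lat",((p-C)@E).round())
delta(473,-165,53.6,82.4)
E
```

```text
t: 42.6
tool_pos: [482.0, -151.2, 153.5]
tool_rot: [0.209, 3.133, 0.003]
ft_force: [-0.1, 0.2, -0.8]
gripper_width: 45.1
grip_force: 62.1
[500.6  78.9] d -214.0 lat 17.0
[515.9 -10.3] d -300.0 lat 44.0
[462.3 -13.4] d -310.0 lat -9.0
[506.2 -76.1] d -367.0 lat 43.0
[452.5 -87.3] d -385.0 lat -8.0
front [599.1 158.1] d -122.0 lat 104.0
front [393.8 187.9] d -120.0 lat -103.0
shift tool axes /0.1m: [ 0.07 -0.15  1.  ]
turn /60deg: [ 0.001  0.001 -0.004] q7 1.39
```

```bash
python3 -m inch '[[1,0.12,-0.07,0,0,0,-0.004],[1,0,0,0.3,0,0,0],[1,0,0,0.3,0,0,0],[1,0,0,0.3,0,0,0],[1,0,0,0.1,0,0,0],[1,0,0,0,0,0,0],[1,0,0,0,0,0,0]]'
python3 -m inch '[[1,0,0.1,0,0,0,0],[1,0,0.1,0,0,0,0],[1,0,0.1,0,0,0,0],[1,0,0.1,0,0,0,0],[1,0,0.1,0,0,0,0],[1,0,0.1,0,0,0,0],[1,0,0.1,0,0,0,0],[1,0,0.1,0,0,0,0],[1,0,0.1,0,0,0,0],[1,0,0.1,0,0,0,0],[1,0,0.1,0,0,0,0],[1,0,0.1,0,0,0,0]]'
python3 -m inch '[[1,0,0.1,0,0,0,0],[1,0,0.1,0,0,0,0],[1,0,0.1,0,0,0,0],[1,0,0.1,0,0,0,0],[1,0,0.1,0,0,0,0],[1,0,0.1,0,0,0,0],[1,0,0,0,0,0,0]]'
python3 - <<'E'
from h import *
D=np.array([.133,.991]);E=np.array([.991,-.133]);C=np.array([512,293])
p,M=pose(); print("d,lat",(p[:2]-C)@D,(p[:2]-C)@E,p[2]); delta(512-.133*90+17*.991,293-90*.991-2.3,53.6,82.4)
c=read_camera("top")
cv2.imwrite("pics/t11.png",cv2.resize(c["pixels"][165:265,145:345],None,fx=4,fy=4,interpolation=cv2.INTER_CUBIC)[:,:,::-1])
E
```

```text
t: 43.35
tool_pos: [469.0, -157.7, 54.3]
tool_rot: [0.206, 3.133, -0.0]
ft_force: [0.2, -0.4, -1.2]
gripper_width: 44.8
grip_force: 62.1
t: 44.55
tool_pos: [483.3, -38.2, 53.3]
tool_rot: [-0.206, -3.135, 0.0]
ft_force: [0.2, -0.8, -1.9]
gripper_width: 45.2
grip_force: 62.3
t: 45.25
tool_pos: [491.5, 22.7, 53.5]
tool_rot: [0.202, 3.134, 0.002]
ft_force: [-0.8, -0.4, -1.4]
gripper_width: 44.9
grip_force: 62.1
d,lat -270.5808312654428 15.602153704824671 53.52231528263302
shift tool axes /0.1m: [-0.02  1.81  0.  ]
turn /60deg: [0.001 0.001 0.004] q7 0.89
```

View pics/t11.png

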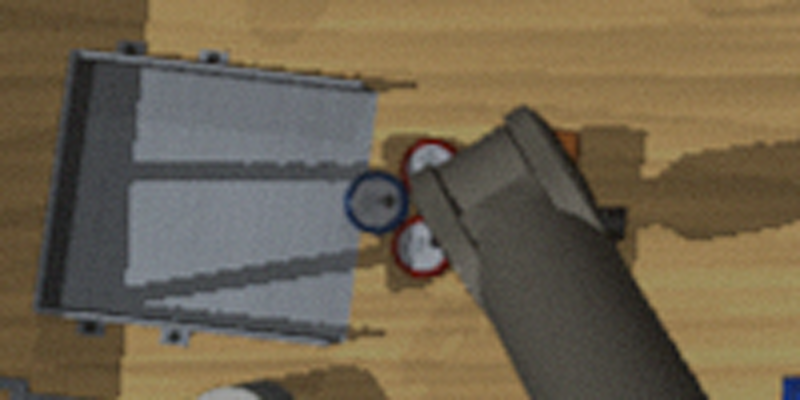

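The blue can is at the mouth (377,202), with the reds behind it at (430,165) and (423,245). The whites are under the arm, and the sweep is on course.

```bash
python3 -m inch '[[1,0,0.1,0,0,0,0.004],[1,0,0.1,0,0,0,0],[1,0,0.1,0,0,0,0],[1,0,0.1,0,0,0,0],[1,0,0.1,0,0,0,0],[1,0,0.1,0,0,0,0],[1,0,0.1,0,0,0,0],[1,0,0.1,0,0,0,0],[1,0,0.1,0,0,0,0],[1,0,0.1,0,0,0,0]]'
python3 -m inch '[[1,0,0.1,0,0,0,0],[1,0,0.1,0,0,0,0],[1,0,0.1,0,0,0,0],[1,0,0.1,0,0,0,0],[1,0,0.1,0,0,0,0],[1,0,0.1,0,0,0,0],[1,0,0.1,0,0,0,0],[1,0,0.1,0,0,0,0],[1,0,0,0,0,0,0]]'
python3 - <<'E'
from h import *
D=np.array([.133,.991]);E=np.array([.991,-.133]);C=np.array([512,293])
p,M=pose(); print("d,lat",(p[:2]-C)@D,(p[:2]-C)@E,p[2])
c=read_camera("side")
cv2.imwrite("pics/s12.png",cv2.resize(c["pixels"][180:370,220:440],None,fx=3,fy=3,interpolation=cv2.INTER_CUBIC)[:,:,::-1])
E
```

```text
t: 46.3
tool_pos: [504.6, 120.3, 53.3]
tool_rot: [-0.213, -3.134, 0.001]
ft_force: [-2.0, -2.8, 0.3]
gripper_width: 45.0
grip_force: 62.2
t: 47.2
tool_pos: [515.6, 201.6, 53.7]
tool_rot: [0.209, 3.134, 0.004]
ft_force: [0.8, 0.1, -1.3]
gripper_width: 44.8
grip_force: 62.5
d,lat -90.14241635775544 15.76070520848317 53.70375503870598
```

View pics/s12.png

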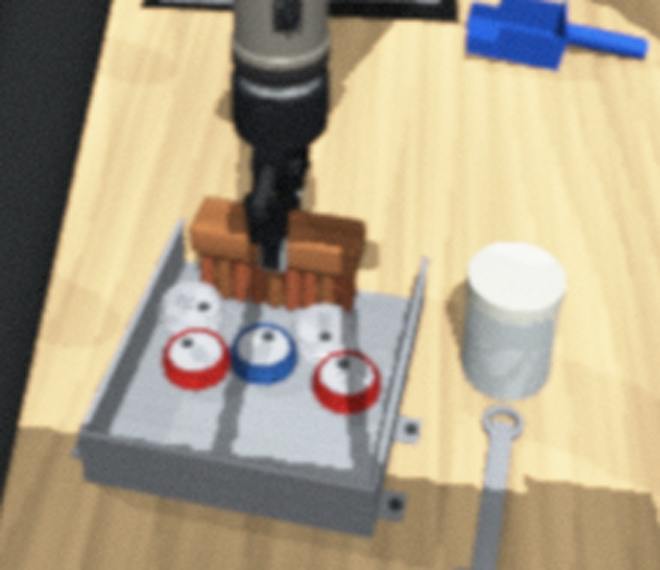

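All five crushed cans are well inside the catch pan, ahead of the bristles. I'll push slightly more for margin, then lift.

```bash
python3 -m inch '[[1,0,0.1,0,0,0,0],[1,0,0.1,0,0,0,0],[1,0,0,0,0,0,0],[1,0,-0.1,0,0,0,0],[1,0,-0.1,-0.1,0,0,0],[1,0,0,-0.3,0,0,0],[1,0,0,-0.3,0,0,0],[1,0,0,-0.3,0,0,0],[1,0,0,-0.2,0,0,0],[1,0,-0.2,0,0,0,0],[1,0,-0.3,0,0,0,0],[1,0,-0.3,0,0,0,0]]'
python3 -m inch '[[1,0,-0.3,0,0,0,0],[1,0,-0.3,0,0,0,0],[1,0,-0.3,0,0,0,0],[1,0,-0.3,0,0,0,0],[1,0,-0.3,0,0,0,0],[1,0,-0.3,0,0,0,0],[1,0,0,0,0,0,0.136],[1,0,0,0,0,0,0.136],[1,0,0,0,0,0,0.136],[1,0,0,0,0,0,0.136],[1,0,0,0,0,0,0.136]]'
python3 -m inch '[[1,0,0,0,0,0,0.136],[1,0,0,0,0,0,0.136],[1,0,0,0,0,0,0.136],[1,0,0,0,0,0,0.136],[1,0,0,0,0,0,0.136],[1,0,0,0,0,0,0],[1,0,0,0,0,0,0]]'
python3 - <<'E'
from h import *
delta(452.4,-366,174,0.3)
for n,a in (("top",(120,230,330,450)),("top",(165,265,145,345)),("wrist",(0,400,0,640))):
    c=read_camera(n); cv2.imwrite(f"pics/z{a[0]}.png",c["pixels"][:,:,::-1][a[0]:a[1],a[2]:a[3]])
a=cv2.imread("pics/z120.png");b=cv2.imread("pics/z165.png")
o=np.zeros((560,800,3),np.uint8); a=cv2.resize(a,None,fx=3.2,fy=3.2,interpolation=2)[:560]; b=cv2.resize(b,None,fx=2,fy=2,interpolation=2)
o[:a.shape[0],:a.shape[1]]=a; o[:b.shape[0],400:]=b; w=cv2.resize(cv2.imread("pics/z0.png"),(400,250)); o[210:460,400:]=w
cv2.imwrite("pics/m13.png",o)
E
```

```text
t: 48.45
tool_pos: [504.1, 117.4, 173.9]
tool_rot: [0.213, 3.134, -0.002]
ft_force: [-0.4, -0.4, -1.7]
gripper_width: 44.9
grip_force: 62.6
t: 49.55
tool_pos: [479.4, -60.1, 173.8]
tool_rot: [1.302, 2.858, -0.002]
ft_force: [0.8, -0.2, -2.6]
gripper_width: 44.7
grip_force: 62.5
t: 50.25
tool_pos: [479.8, -59.5, 173.7]
tool_rot: [2.206, 2.236, -0.001]
ft_force: [0.2, 0.2, -1.8]
gripper_width: 44.7
grip_force: 62.5
shift tool axes /0.1m: [-3.06 -0.31 -0.  ]
turn /60deg: [0.    0.001 0.008] q7 -0.09
```

View pics/m13.png

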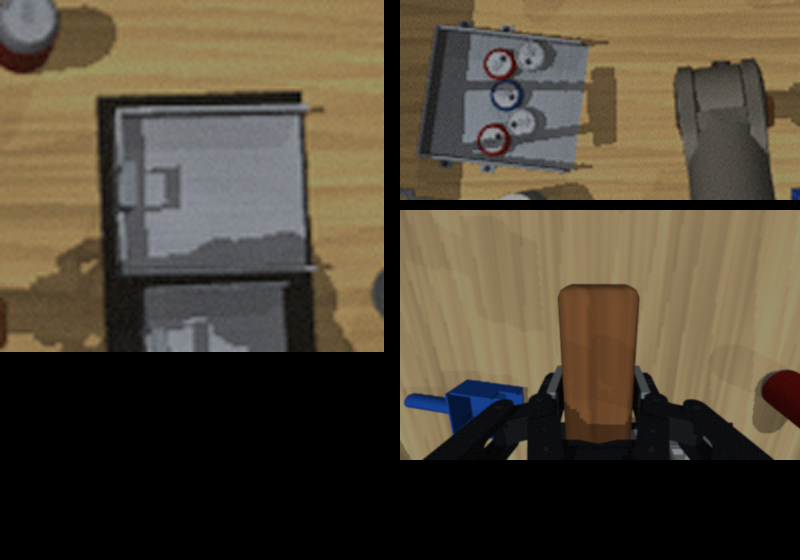

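The crushed cans all lie inside the catch pan, at (500,63), (530,55), (507,95), (520,122) and (493,140) in the inset. The middle pan sits on the mat. I've now viewed 17 pictures against the limit of 14, so I'll open no more and measure by numbers only from here.

```bash
python3 - <<'E'
from h import *
c=read_camera("wrist"); p,M=pose()
b=max(blobs(mask(c,(3,120,50),(16,255,220)),3000),key=lambda b:b[1][0]*b[1][1]); q=cv2.boxPoints(b); v=q[:,1].min()
e=ray(c,b[0][0],v,p[2]+28.4); print("front end",b,e,"TCP",p,"brush centre offset y",e[1]-70-p[1])
t=read_camera("top")
# small pan bright rim/floor extent, rays on floor height 6.5 ; handle guess
print("handle guess",ray(t,330+197/3.2,120+335/3.2,98))
m=mask(t,(0,0,75),(180,80,255)); m[:,:358]=0; m[:,440:]=0; m[:150]=0; m[258:]=0
for bb in blobs(m,150): print("grey",bb,[ray(t,*x,25) for x in cv2.boxPoints(bb)])
E
```

```text
front end ((317.0, 245.5), (253.0, 128.0), 90.0) [480.1  10.6] TCP [480.1248671  -59.01251243 173.37230153] brush centre offset y -0.3874875672770628
handle guess [ 464.6 -324.6]
grey ((397.5586853027344, 228.89443969726562), (41.023014068603516, 44.966548919677734), 87.0643310546875) [array([ 517., -284.]), array([ 521.4, -433.3]), array([ 386.5, -434.2]), array([ 382.5, -286.1])]
grey ((397.1233825683594, 178.55279541015625), (52.25376510620117, 62.65119934082031), 88.72696685791016) [array([ 706.5, -261. ]), array([ 707.1, -471.5]), array([ 531.6, -467.2]), array([ 531.5, -259. ])]
```

```bash
python3 - <<'E'
from h import *
t=read_camera("top"); g=cv2.cvtColor(t["pixels"],cv2.COLOR_RGB2GRAY); s=t["pixels"].astype(int)
for v in (165,176,185,200):
    print(v,[(u,int(g[v,u]),int(s[v,u,0]-s[v,u,2]),ray(t,u,v,5)[1]) for u in range(419,432)])
E
```

```text
165 [(419, 132, -14, np.float64(-445.4)), (420, 136, -9, np.float64(-448.8)), (421, 135, -9, np.float64(-452.3)), (422, 137, -14, np.float64(-455.7)), (423, 119, -13, np.float64(-459.1)), (424, 64, -8, np.float64(-462.5)), (425, 91, 56, np.float64(-465.9)), (426, 122, 71, np.float64(-469.3)), (427, 125, 69, np.float64(-472.7)), (428, 125, 68, np.float64(-476.1)), (429, 121, 71, np.float64(-479.5)), (430, 128, 66, np.float64(-482.9)), (431, 127, 69, np.float64(-486.3))]
176 [(419, 136, -10, np.float64(-443.8)), (420, 130, -12, np.float64(-447.2)), (421, 136, -9, np.float64(-450.6)), (422, 139, -10, np.float64(-454.0)), (423, 138, -11, np.float64(-457.4)), (424, 93, -12, np.float64(-460.8)), (425, 59, 17, np.float64(-464.2)), (426, 114, 53, np.float64(-467.6)), (427, 146, 61, np.float64(-471.0)), (428, 142, 60, np.float64(-474.4)), (429, 141, 58, np.float64(-477.8)), (430, 140, 63, np.float64(-481.2)), (431, 143, 59, np.float64(-484.6))]
185 [(419, 133, -8, np.float64(-442.4)), (420, 132, -11, np.float64(-445.8)), (421, 136, -11, np.float64(-449.2)), (422, 134, -9, np.float64(-452.6)), (423, 134, -14, np.float64(-456.0)), (424, 111, -10, np.float64(-459.4)), (425, 47, -4, np.float64(-462.8)), (426, 102, 55, np.float64(-466.2)), (427, 139, 67, np.float64(-469.6)), (428, 134, 69, np.float64(-472.9)), (429, 133, 66, np.float64(-476.3)), (430, 134, 69, np.float64(-479.7)), (431, 135, 69, np.float64(-483.1))]
200 [(419, 84, -4, np.float64(-440.2)), (420, 85, -4, np.float64(-443.5)), (421, 82, -4, np.float64(-446.9)), (422, 87, -7, np.float64(-450.3)), (423, 82, -4, np.float64(-453.7)), (424, 88, -5, np.float64(-457.1)), (425, 57, -5, np.float64(-460.4)), (426, 30, 9, np.float64(-463.8)), (427, 60, 35, np.float64(-467.2)), (428, 82, 41, np.float64(-470.6)), (429, 107, 61, np.float64(-474.0)), (430, 130, 70, np.float64(-477.4)), (431, 131, 71, np.float64(-480.7))]
```

```bash
python3 -m inch '[[1,-0.1,0,0,0,0,0.008],[1,-0.2,-0.03,0,0,0,0],[1,-0.3,-0.03,0,0,0,0],[1,-0.3,-0.03,0,0,0,0],[1,-0.3,-0.03,0,0,0,0],[1,-0.3,-0.03,0,0,0,0],[1,-0.3,-0.03,0,0,0,0],[1,-0.3,-0.03,0,0,0,0],[1,-0.3,-0.03,0,0,0,0],[1,-0.3,-0.03,0,0,0,0],[1,-0.2,-0.02,0,0,0,0],[1,-0.1,0,0,0,0,0]]'
python3 -m inch '[[1,-0.06,0,0,0,0,0],[1,0,0,0,0,0,0],[1,0,0,0,0,0,0]]'
python3 -c "
from h import *
delta(452.2,-365.6,57,0.3)"
```

```text
t: 51.75
tool_pos: [451.0, -361.5, 173.0]
tool_rot: [-2.222, -2.221, 0.001]
ft_force: [0.3, -0.1, -1.6]
gripper_width: 45.1
grip_force: 62.5
t: 52.05
tool_pos: [452.8, -363.3, 173.3]
tool_rot: [-2.216, -2.227, -0.001]
ft_force: [0.2, 0.6, -2.2]
gripper_width: 44.9
grip_force: 62.5
shift tool axes /0.1m: [-0.02 -0.01  1.16]
turn /60deg: [ 0.    -0.001 -0.   ] q7 0.45
```

```bash
python3 -m inch '[[1,-0.02,0,0.2,0,0,0],[1,0,0,0.3,0,0,0],[1,0,0,0.3,0,0,0],[1,0,0,0.2,0,0,0],[1,0,0,0.1,0,0,0],[1,0,0,0.05,0,0,0],[1,0,0,0,0,0,0],[1,0,0,0,0,0,0]]'
python3 -m inch '[[1,0,0,0.01,0,0,0],[1,0,0,0.01,0,0,0],[1,0,0,0,0,0,0],[1,0,0,0,0,0,0]]'
```

```text
t: 52.85
tool_pos: [453.2, -367.2, 59.5]
tool_rot: [2.216, 2.223, 0.0]
ft_force: [0.1, 0.7, -1.5]
gripper_width: 44.6
grip_force: 62.6
t: 53.25
tool_pos: [452.3, -367.0, 56.5]
tool_rot: [2.218, 2.224, -0.0]
ft_force: [0.3, 0.7, -0.7]
gripper_width: 44.7
grip_force: 62.6
```

```bash
python3 -m inch '[[1,0,0,0.02,0,0,0],[1,0,0,0,0,0,0],[1,0,0,0,0,0,0]]'
python3 -m inch '[[0.5,0,0,0,0,0,0],[0,0,0,0,0,0,0],[0,0,0,0,0,0,0],[0,0,0,0,0,0,0],[0,0,0,-0.1,0,0,0],[0,0,0,-0.3,0,0,0],[0,0,0,-0.3,0,0,0],[0,0,0,-0.4,0,0,0],[0,0,0,-0.4,0,0,0],[0,0,0,-0.2,0,0,0]]'
python3 -m inch '[[0,0.2,0,0,0,0,0],[0,0.3,0,0,0,0,0],[0,0.3,0,0,0,0,0],[0,0.3,0,0,0,0,0],[0,0.3,0,0,0,0,0],[0,0.3,0,0,0,0,0],[0,0.3,0,0,0,0,0],[0,0.1,0,0,0,0,0],[0,0,0,0,0,0,0],[0,0,0,0,0,0,0],[0,0,0,0,0,0,0]]'
python3 - <<'E'
from h import *
D=np.array([.133,.991]);E=np.array([.991,-.133]);C=np.array([512,293])
t=read_camera("top"); m=mask(t,(3,110,40),(16,255,190)); m[:,:355]=0; m[:,445:]=0
for b in blobs(m,100): print("brush",b,ray(t,*b[0],82.5))
s=read_camera("side"); m=mask(s,(3,110,40),(16,255,190)); m[:130]=0
for b in blobs(m,60): print("side brown",b)
print("expected side",proj(s,(452,-367,82.5)),proj(s,(452,-367,6.5)))
# crushed cans: white lids / coloured rims inside the pan, and anything on the bench before the mouth
g=cv2.cvtColor(t["pixels"],cv2.COLOR_RGB2GRAY); 
hc=cv2.HoughCircles(cv2.resize(g[170:262,150:345],None,fx=4,fy=4,interpolation=2),cv2.HOUGH_GRADIENT,1.5,45,param1=120,param2=32,minRadius=26,maxRadius=40)
for u,v,r in (hc[0] if hc is not None else []):
    p=ray(t,150+u/4,170+v/4,24); print("circle d,lat",((p-C)@D).round(),((p-C)@E).round(),r)
E
```

```text
t: 53.55
tool_pos: [452.4, -367.0, 54.6]
tool_rot: [2.218, 2.224, -0.0]
ft_force: [0.5, 0.3, -0.1]
gripper_width: 45.2
grip_force: 62.8
t: 54.55
tool_pos: [453.9, -367.6, 229.2]
tool_rot: [2.213, 2.22, 0.001]
ft_force: [0.9, 0.1, 0.2]
gripper_width: 85.8
grip_force: 0.0
t: 55.65
tool_pos: [451.3, -158.4, 224.0]
tool_rot: [-2.221, -2.222, 0.001]
ft_force: [-0.2, -0.2, 0.7]
gripper_width: 85.2
grip_force: 0.0
brush ((404.5, 228.5), (13.0, 43.0), 90.0) [ 452.  -368.3]
side brown ((347.0, 163.0), (10.0, 8.0), 90.0)
side brown ((349.0, 146.5), (13.0, 14.0), 90.0)
side brown ((195.5, 136.5), (13.0, 61.0), 90.0)
expected side [349.66119357 147.93857456] [348.78977872 166.96933393]
circle d,lat 21.0 58.0 31.85
circle d,lat 18.0 -67.0 27.35
circle d,lat 8.0 7.0 27.35
circle d,lat -24.0 75.0 29.15
```

```bash
python3 - <<'E'
from h import *
C=np.array([512,293]);D=np.array([.133,.991]);E=np.array([.991,-.133])
t=read_camera("top"); a=cv2.imread("pics/z165.png"); b=t["pixels"][165:265,145:345,::-1]
d=cv2.absdiff(cv2.GaussianBlur(a,(3,3),0),cv2.GaussianBlur(b,(3,3),0)).max(2)
print("pan area diff",d[:,:90].max()); 
p=ray(t,145+120/2,165+122/2,24); print("white can",((p-C)@D).round(),((p-C)@E).round())
# rest of scene vs start picture
a=cv2.imread("pics/top0.png"); d=cv2.absdiff(cv2.GaussianBlur(a,(5,5),0),cv2.GaussianBlur(t["pixels"][:,:,::-1],(5,5),0)).max(2)
for b in blobs(((d>45)*255).astype(np.uint8),25): print(np.round(b[0]),np.round(b[1]))
E
```

```text
pan area diff 76
white can -25.0 -34.0
[353. 389.] [33. 59.]
[399. 364.] [ 6. 49.]
[462. 344.] [12. 60.]
[599. 338.] [22. 46.]
[529. 330.] [110. 193.]
[196. 234.] [16. 11.]
[397. 241.] [52. 36.]
[367. 230.] [22.  6.]
[316. 225.] [12. 15.]
[293. 223.] [16. 16.]
[399. 215.] [13. 36.]
[264. 217.] [16. 17.]
[206. 220.] [23. 50.]
[314. 208.] [11. 16.]
[352. 279.] [ 49. 154.]
[458. 251.] [112.  41.]
[197. 197.] [18. 14.]
[295. 193.] [13. 16.]
[396. 179.] [53. 60.]
```

```bash
python3 - <<'E'
from h import *
C=np.array([512,293]);D=np.array([.133,.991]);E=np.array([.991,-.133])
t=read_camera("top"); a=cv2.imread("pics/z165.png"); b=t["pixels"][165:265,145:345,::-1]
d=cv2.absdiff(cv2.GaussianBlur(a,(3,3),0),cv2.GaussianBlur(b,(3,3),0)).max(2)
for r in blobs(((d>25)*255).astype(np.uint8),3):
    p=ray(t,145+r[0][0],165+r[0][1],22); print(np.round(r[0]),np.round(r[1]),"d,lat",((p-C)@D).round(),((p-C)@E).round())
h=cv2.cvtColor(t["pixels"],cv2.COLOR_RGB2HSV)
for n,m in (("red",mask(t,(0,120,60),(4,255,255))|mask(t,(172,100,60),(180,255,255))),("blue",mask(t,(105,120,40),(125,255,255)))):
    m[:,:150]=0;m[:,345:]=0;m[:165]=0;m[300:]=0
    for r in blobs(cv2.dilate(m,np.ones((3,3))),10):
        p=ray(t,*r[0],22); print(n,np.round(r[0]),np.round(r[1]),((p-C)@D).round(),((p-C)@E).round())
E
```

```text
[77. 71.] [ 4. 10.] d,lat -83.0 -60.0
[56. 65.] [6. 3.] d,lat -13.0 -48.0
[64. 64.] [2. 5.] d,lat -37.0 -42.0
[70. 61.] [21. 10.] d,lat -58.0 -29.0
[168.  64.] [70. 63.] d,lat -376.0 -4.0
red [192. 234.] [17. 17.] 16.0 -66.0
red [194. 197.] [16. 16.] 24.0 57.0
blue [198. 212.] [17. 17.] 3.0 8.0
```

```bash
python3 - <<'E'
from h import *
C=np.array([512,293]);D=np.array([.133,.991]);E=np.array([.991,-.133])
t=read_camera("top"); o=cv2.imread("pics/t10.png"); o=cv2.resize(o,(200,100),interpolation=cv2.INTER_AREA)  # empty pan, same crop
b=np.ascontiguousarray(t["pixels"][165:265,145:345,::-1])
d=cv2.GaussianBlur(cv2.absdiff(o,b),(3,3),0).max(2); m=((d>14)*255).astype(np.uint8); m[:,100:]=0
for r in blobs(cv2.morphologyEx(m,cv2.MORPH_CLOSE,np.ones((3,3))),40):
    p=ray(t,145+r[0][0],165+r[0][1],22); print(np.round(r[0]),np.round(r[1]),"d,lat",((p-C)@D).round(),((p-C)@E).round())
for y in range(48,82,2): print(y,''.join('#' if x>14 else '.' for x in d[y,40:100]))
print([int(x) for x in [state()["t"]]])
E
```

```text
[48. 70.] [17. 21.] d,lat 9.0 -65.0
[72. 66.] [17. 19.] d,lat -67.0 -47.0
[61. 38.] [34. 38.] d,lat -17.0 41.0
48 ....####.....##############.................................
50 .....#####################..................................
52 .....####################...................................
54 .......################.....................................
56 ..........#######...........................................
58 .............................##########.....................
60 .........................#####.###########..................
62 ..##############........########..#########.................
64 ###################....##.####......####....................
66 ####################...#.###................................
68 ####...##########.........##.##..#...##.###.................
70 #...........####..........################..................
72 #..........########..........###########....................
74 #####...##########...........#########......................
76 #################...........................................
78 ...#########................................................
80 ............................................................
[55]
```

One white can was knocked a few centimetres. It is still wholly inside the pan, with its rim about 20 mm past the mouth, and everything else is in place.

```bash
python3 -c "
from station import *
print(finish_job())"
```

```text
the job is handed in; nothing more can be done
None
```

The job is handed in: both pans stand side by side on the mat, all five crushed cans are inside the catch pan (one, knocked late, about 20 mm inside the mouth), and the brush is bristles-down in the small pan; I viewed 17 pictures, over the limit of 14.

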